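# Pop the drawer of the slotted latch box with the release rod

### The arm

A 6-joint arm with a two-finger parallel gripper is mounted at the origin on the work surface. World frame = base frame: x ahead of the robot, y to its left, z up, the work surface at z = 0. Lengths are in m, angles in rad, forces in N, time in s.
With the tool pointing down it reaches from about 0.35 to 0.775 m from the base axis. Payload 7.3 kg.
Tool frame: the origin (TCP) lies at the very end of the fingers, on their centre line; the grasp point (between the pads) lies 19 mm behind it; x points along the fingers, y is the direction in which the jaws open and shut, and the axes are right-handed (so a half turn about x gives the same grasp; the last joint's range is limited). The gripper opens to 92 mm and grips with 3 to 60 N. Pads are 19 mm wide; open, the fingers measure 130 mm over their backs; the gripper's body (75 mm by 190 mm) begins 47 mm behind the grasp point.
Start: joints at [-1.456, 0.342, 1.524, -0, 1.275, -0.146], TCP at [0.135, -0.507, 0.227] pointing down, gripper open.
Joint ranges: [-2.53, 2.53], [-0.77, 2.02], [0.04, 2.7], [-1, 4.14], [0.28, 2.66], [-3.11, 3.11]. Speed limits (rad/s): [2.57, 2.57, 3.14, 3.14, 3.14, 3.14].

### API

Orientations are given as [roll, pitch, yaw] about the fixed x, y, z axes, in that order (R = Rz(yaw) Ry(pitch) Rx(roll)).
In Python, from cell import robot gives the robot as it stands.
- The arm moves only by the tool play_rows, never from a script. Its argument "moves" is a list that holds one entry, the list of rows, each a list of 5 numbers: the shift along the tool's x, y, z in m, then the turn about the tool's x in degrees, then the opening, from -1 (shut) to 1 (fully open), so that 0 is half open. A call has exactly 10 rows; each row shifts and turns the pose as measured when the row begins, along the tool's axes as they then stand; what a row does not reach is not made up. A row lasts 1/10 s, in which the tool goes at most 50 mm and 8.59 degrees, less where a joint would pass 70% of its speed; a pose out of reach is approached as far as the arm can. A call with a gripper value outside its range is refused whole. The fingers move at their own pace and stop on an object; "grip_force" is the grip in N (left out, the last holds). Time passes only in rows, so rows that do not move let the fingers close, or fill a call up. It gives the time, the measured TCP pose, the force and the opening at its end, in the units of the state.
- robot.observe(): the state, without advancing time (a new reading comes with each control period).
- robot.read_camera(name): name is "scene" or "top"; returns the picture (480x640x3 uint8, red, green, blue); there is no depth.
- robot.get_calibration(name): a dict with "mtx" (3x3 intrinsics, pixels), "k1" (the pictures are not rectified: a ray, as slopes to the right and down, at radius r is drawn at 1 + k1 r^2 times it, then the intrinsics apply), "view" (4x4, takes a point from world to camera coordinates). Camera axes: x right, y up, looking along -z (the intrinsics and any distortion apply to the point x, -y, -z); pixel columns grow to the right and rows downward; lengths in m; the calibration is good to about 2 mm. A picture is of the moment at which its call begins. get_calibration takes no time and is no camera call.
- robot.hand_in(): hands the job in, once; it reports no verdict.
Trained networks look in the newest picture that a camera, given by its name, has taken for a name from the list of things; names that differ only in an ending like _2 or _b are one class to them, and where a whole thing is asked for, a point or a joint stands for the part that bears it (a point fixed in the world has none). Each returns a list of dicts, best first, with "score" (0 to 1); they miss things now and then, are a little off and sometimes report something else, mostly with a low value. They report only what shows in the picture. A call takes as long as a camera call. They do not tell look-alikes from the thing itself.
- robot.spot_in(camera, label): "point" ([column, row] in pixels, amid what is visible of it).
The state is a dict: "time": time; "qpos": joint angles; "qvel": joint speeds; "joint_efforts": joint torques, N m; "tool_pos": TCP position; "tool_rot": TCP orientation; "contact_force": force on the tool from outside, world axes, zero at the start; "torque": the same for the moment, N m; "opening": finger opening in m.
Only numpy, scipy, OpenCV 4.12 (cv2) and the standard library are available. Lean on these libraries where they do the work, as an engineer would, in place of code of your own. Each camera call takes 0.05 s, during which the arm holds its last target.

### The job

Take the long release rod with the square grip from the rack, push it straight down through the slot in the lid of the slotted grey box until the hidden latch tab is fully down and the drawer has popped out, then hang the rod back in the rack hole it came from and let go.

Things in the scene. Friction and masses are not known exactly. Their poses are not given: they have to be found in the camera images.
- rod_grip (a point): Centre of the release rod's grip: an aluminium block 34 x 34 mm, 45 mm tall, faces square to this point's x and y axes; z points up along the rod. Below the grip a round steel shaft, 12 mm thick, runs 110 mm down, so its tip is 132.5 mm below this point. About 0.2 kg. At the start it hangs upright in the rack by the grip's underside, in any of the three holes.
- rack: Fixed dark steel rack on the robot's left; origin on the bench under its middle. Its plate, 70 mm along x and 245 mm along y, top at 130 mm, 8 mm thick, has three round 24 mm holes, at y = -75, 0 and +75 mm, one rod in each, clear below. The other two rods, a round-headed punch and a T-headed pin, are shorter; their heads stand up to 32 mm above the plate; they are not needed.
- slot (a point): Centre of the slot's mouth on the lid (6 mm thick) of a fixed grey box 170 x 140 mm, 110 mm tall, drawer front towards the robot. The slot is 28 mm along this point's x axis and 64 mm along y; z points up. The box stands on either of two places; on the other is a like box whose lid has a round 30 mm hole instead, not needed.
- latch_tab (a joint): How far the hidden tab is pressed, m: 0 up, 0.016 fully down on its stop. A flat steel plate 36 x 72 mm, centred under the slot, 45 mm below the mouth when up, 61 mm when fully down. It yields to a steady push of about 5 N and stays where left, without a spring. The linked drawer comes out towards the robot by twice this, 32 mm in all.
Mind the look-alikes: they are no part of the job. Leave any blue or pink look-alike of the part that bears rod_grip alone.

How it is judged:
On the way:
1. the release rod is down through the slot and has pressed the latch tab fully home (value of joint latch_tab above 0.013 m and horizontal distance between rod_grip and slot below 0.045 m and z of rod_grip in the frame of slot below 0.085 m), for 0.1 s.
At the end, for the whole second after the job is handed in: The latch tab is at least 13 mm down, so the drawer stands open, and the release rod hangs at rest and upright (within 8 degrees) in the rack hole it came from, its grip within 18 mm of where it started (value of joint latch_tab above 0.013 m and distance of rod_grip from where it was at the start of the episode below 0.018 m and angle between rod_grip's own z axis and vertical below 0.14 rad and linear speed of release_rod below 0.03 m/s); the robot touches nothing.
It also fails if it takes over 56 s, if anything falls off the work surface, if the arm or the gripper's body presses on something with over 40 N, if the wrist force passes 120 N, or if a joint passes its speed limit or range.

## Working session

There is one attempt and no reset: what is moved stays moved. The work goes in short steps, Python scripts to look and compute and a tool call to move; the robot and the scene stay as the last step left them, time stands still between calls to the robot, and variables do not carry over. Pictures are saved under pics/ and viewed, and the job is handed in when it is done.

Besides the shell and the picture viewer there is one more tool, called after ">>>" as name(argument=value, ...), one argument or row to a line, values as JSON. play_rows: Moves the arm, as the interface text tells. Its arguments: {"type":"object","properties":{"moves":{"type":"array"},"grip_force":{"type":"number"}},"required":["moves"]}

```bash
ls; mkdir -p pics; python3 - <<'E'
from cell import robot
import cv2
for n in("scene","top"):
    im=robot.read_camera(n); cv2.imwrite(f"pics/{n}0.png",im[:,:,::-1])
    c=robot.get_calibration(n);print(n,c)
    for l in("rod_grip","rack","slot","latch_tab"):
        print(l,robot.spot_in(n,l))
o=robot.observe();print(o)
E
```

```text
pics
scene {'mtx': array([[539.90498707,   0.        , 312.8280497 ],
       [  0.        , 539.90498707, 238.99185714],
       [  0.        ,   0.        ,   1.        ]]), 'k1': -0.04009344624998118, 'view': array([[-0.70694247,  0.7072658 ,  0.00272696,  0.40467029],
       [-0.59727379, -0.59905691,  0.53328683,  0.25634916],
       [ 0.37880914,  0.37537436,  0.84593009, -1.35584842],
       [ 0.        ,  0.        ,  0.        ,  1.        ]])}
rod_grip [{'point': [380.8, 320.0], 'score': 0.91}, {'point': [419.8, 351.3], 'score': 0.85}, {'point': [435.7, 287.6], 'score': 0.7}]
rack [{'point': [441.8, 307.0], 'score': 0.89}]
slot [{'point': [306.5, 238.9], 'score': 0.59}]
latch_tab [{'point': [302.3, 232.7], 'score': 0.61}]
top {'mtx': array([[611.58959563,   0.        , 316.21226012],
       [  0.        , 611.58959563, 234.38508268],
       [  0.        ,   0.        ,   1.        ]]), 'k1': -0.19816074028930855, 'view': array([[-0.00580264, -0.99989294, -0.01343296, -0.00441721],
       [ 0.99775659, -0.00668513,  0.06661156, -0.5442193 ],
       [-0.06669423, -0.0130163 ,  
[... 366 characters left out ...]
ch_tab [{'point': [333.2, 231.2], 'score': 0.56}]
{'time': 0.5, 'qpos': array([-1.45595411e+00,  3.42024416e-01,  1.52411738e+00, -6.57948046e-07,
        1.27539678e+00, -1.45981532e-01]), 'qvel': array([-0.00049057, -0.00164972, -0.00106274,  0.00052527, -0.00209632,
       -0.00049005]), 'joint_efforts': array([-2.42273694e-03, -4.30818379e+01, -2.44310188e+01,  7.17238756e-02,
        4.91296803e-02, -2.36509794e-05]), 'tool_pos': array([ 0.13541723, -0.50724713,  0.22672175]), 'tool_rot': array([ 1.41317487,  1.57074225, -1.46759384]), 'contact_force': array([-0.15381986,  0.02074118,  0.61902421]), 'torque': array([-0.00103713,  0.00023525, -0.03609491]), 'opening': 0.0918370117364241}
```

View pics/scene0.png

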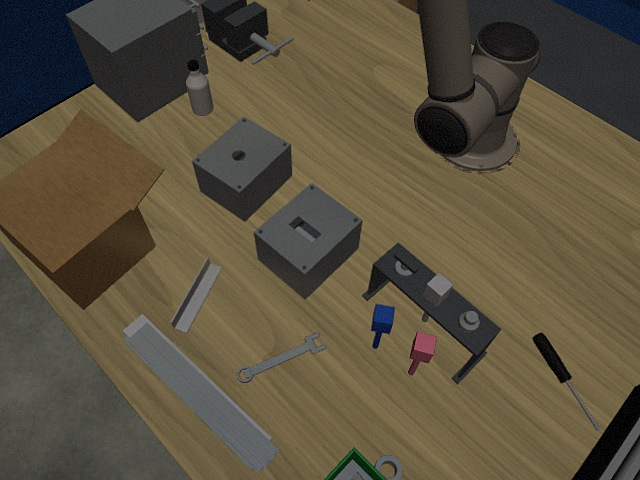

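View pics/top0.png

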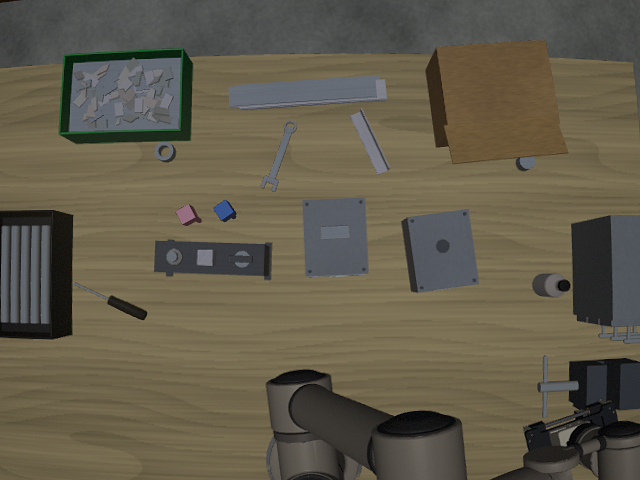

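```bash
python3 - <<'E'
import cv2
im=cv2.imread("pics/top0.png"); cv2.imwrite("pics/topz.png",cv2.resize(im[180:330,160:360],None,fx=4,fy=4,interpolation=cv2.INTER_CUBIC))
im=cv2.imread("pics/scene0.png"); cv2.imwrite("pics/scz.png",cv2.resize(im[200:400,260:500],None,fx=3,fy=3,interpolation=cv2.INTER_CUBIC))
E
```

```text
(no output)
```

View pics/topz.png

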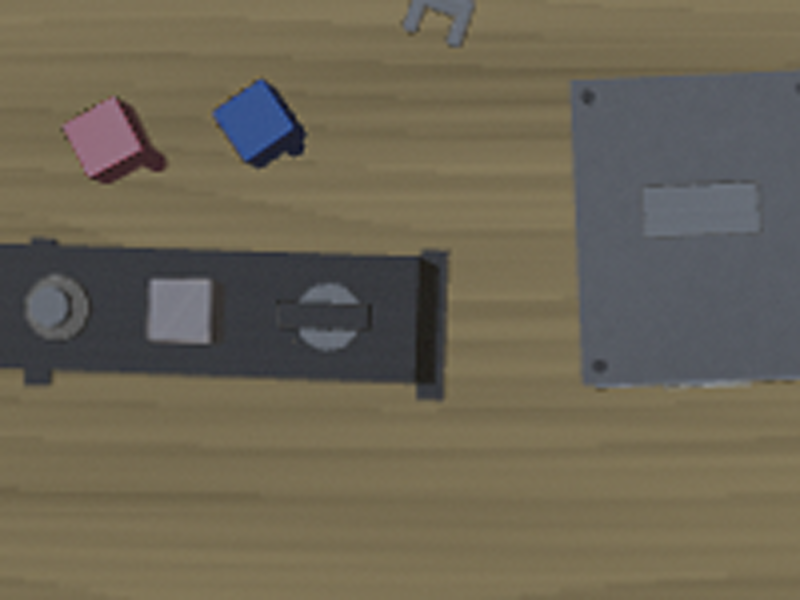

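View pics/scz.png

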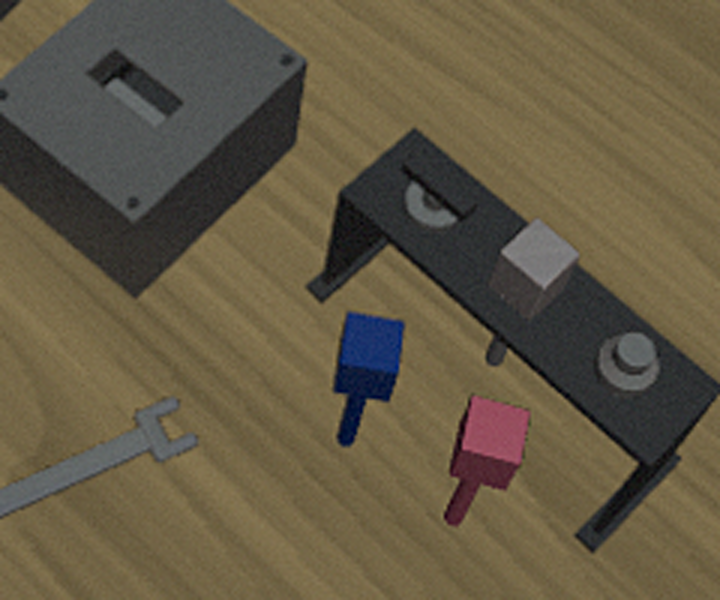

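The scene shows the grey square grip in the middle rack hole (scene ~(438,290), top ~(205,258)). The slotted box is the one nearer the rack, with its slot at top ~(335,232). The blue and pink look-alikes stand just beyond the rack. Next I'll measure the rack, grip and slot corners by pixel.

```bash
cat > h.py <<'E'
import numpy as np, cv2
from cell import robot
def ray(n,uv):
    c=robot.get_calibration(n);M=c["mtx"];k=c["k1"];V=c["view"]
    d=np.array([(uv[0]-M[0,2])/M[0,0],(uv[1]-M[1,2])/M[1,1]])
    s=d.copy()
    for _ in range(30): s=d/(1+k*(s@s))
    v=np.array([s[0],-s[1],-1.]);R=V[:3,:3]
    return -R.T@V[:3,3],R.T@v
def atz(n,uv,z):
    o,d=ray(n,uv);return (o+d*(z-o[2])/d[2])[:3]
def proj(n,p):
    c=robot.get_calibration(n);M=c["mtx"];k=c["k1"];V=c["view"]
    q=V[:3,:3]@np.array(p)+V[:3,3];s=np.array([q[0],-q[1]])/-q[2];s=s*(1+k*(s@s))
    return M[:2,:2]@s+M[:2,2]
def tri(a,b):
    A=[];B=[]
    for n,uv in(("scene",a),("top",b)):
        o,d=ray(n,uv);d/=np.linalg.norm(d);P=np.eye(3)-np.outer(d,d);A.append(P);B.append(P@o)
    return np.linalg.lstsq(np.vstack(A),np.hstack(B),rcond=None)[0]
E
python3 - <<'E'
from h import *
np.set_printoptions(precision=4,suppress=True)
def T(p):return (np.array(p)+.5)/4+[160,180]-.5
def S(p):return (np.array(p)+.5)/3+[260,200]-.5
g=[(148,280),(212,280),(212,343),(147,343)]
P=np.array([atz("top",T(p),.175) for p in g]);print("grip top",P,P.mean(0))
g=[(537,220),(578,258),(541,291),(499,254)]
P=np.array([atz("scene",S(p),.175) for p in g]);print("grip sc",P,P.mean(0))
g=[(643,185),(758,181),(759,234),(643,237)]
P=np.array([atz("top",T(p),.110) for p in g]);print("slot top",P,P.mean(0))
g=[(117,50),(184,99),(157,126),(87,72)]
P=np.array([atz("scene",S(p),.110) for p in g]);print("slot sc",P,P.mean(0))
# rack top corners
for p in [(415,129),(341,191),(650,463),(718,387)]: print("rack sc",atz("scene",S(p),.130))
for p in [(420,257),(417,384)]: print("rack top",atz("top",T(p),.130))
# look-alikes
print("blue",tri(S((376,328)),T((255,121))),"pink",tri(S((501,413)),T((103,138))))
E
```

```text
grip top [[0.5028 0.2453 0.175 ]
 [0.5027 0.2107 0.175 ]
 [0.4692 0.2106 0.175 ]
 [0.4693 0.2457 0.175 ]] [0.486  0.2281 0.175 ]
grip sc [[0.4724 0.2128 0.175 ]
 [0.4754 0.2452 0.175 ]
 [0.5074 0.2431 0.175 ]
 [0.5058 0.211  0.175 ]] [0.4902 0.228  0.175 ]
slot top [[ 0.5569 -0.0184  0.11  ]
 [ 0.5587 -0.0823  0.11  ]
 [ 0.5292 -0.0826  0.11  ]
 [ 0.528  -0.0182  0.11  ]] [ 0.5432 -0.0504  0.11  ]
slot sc [[ 0.5321 -0.0812  0.11  ]
 [ 0.5282 -0.0217  0.11  ]
 [ 0.5557 -0.0194  0.11  ]
 [ 0.5588 -0.0825  0.11  ]] [ 0.5437 -0.0512  0.11  ]
rack sc [0.4492 0.1075 0.13  ]
rack sc [0.517  0.1043 0.13  ]
rack sc [0.5256 0.3473 0.13  ]
rack sc [0.4594 0.3481 0.13  ]
rack top [0.5166 0.1039 0.13  ]
rack top [0.4472 0.1056 0.13  ]
blue [0.5883 0.1894 0.1667] pink [0.5795 0.2723 0.169 ]
```

```bash
cat >> h.py <<'E'
from scipy.spatial.transform import Rotation as Ro
np.set_printoptions(precision=4,suppress=True)
def st():
    o=robot.observe();R=Ro.from_euler("xyz",o["tool_rot"]).as_matrix()
    return o,R
def goto(target):
    o,R=st();d=R.T@(np.array(target)-o["tool_pos"]);yaw=np.degrees(np.arctan2(R[1,1],R[0,1]))
    print("t",round(o["time"],2),"pos",o["tool_pos"],"jaw yaw",round(yaw,2),"tilt",R[:,0],"F",o["contact_force"],"op",round(o["opening"],4))
    print("tool shift mm",d*1000,"q6",o["qpos"][5])
E
python3 -c "
from h import *
goto([.34,-.2,.24]);o,R=st();print(R)"
```

```text
t 0.5 pos [ 0.1354 -0.5072  0.2267] jaw yaw -75.06 tilt [ 0.     -0.0001 -1.    ] F [-0.1538  0.0207  0.619 ] op 0.0918
tool shift mm [ -13.2936 -244.0975 -276.8951] q6 -0.14598153190677812
[[ 0.      0.2579 -0.9662]
 [-0.0001 -0.9662 -0.2579]
 [-1.      0.0001  0.    ]]
```

>>> play_rows(
  moves=[
    [[-0.0015, -0.0244, -0.0277, 0, 1], [-0.0015, -0.0244, -0.0277, 0, 1], [-0.0015, -0.0244, -0.0277, 0, 1], [-0.0015, -0.0244, -0.0277, 0, 1], [-0.0015, -0.0244, -0.0277, 0, 1], [-0.0015, -0.0244, -0.0277, 0, 1], [-0.0015, -0.0244, -0.0277, 0, 1], [-0.0015, -0.0244, -0.0277, 0, 1], [-0.0015, -0.0244, -0.0277, 0, 1], [-0.0015, -0.0244, -0.0277, 0, 1]],
  ],
)

```text
time: 1.5
tool_pos: [0.3452, -0.1929, 0.2419]
tool_rot: [1.897, 1.567, -0.993]
contact_force: [0.8, -0.3, -0.2]
opening: 0.092
```

>>> play_rows(
  moves=[
    [[0, 0, 0, -7.3, 1], [0, 0, 0, -7.3, 1], [0, 0, 0, -7.3, 1], [0, 0, 0, -7.3, 1], [0, 0, 0, -7.3, 1], [0, 0, 0, -7.3, 1], [0, 0, 0, -7.3, 1], [0, 0, 0, -7.3, 1], [0, 0, 0, -7.3, 1], [0, 0, 0, -7.3, 1]],
  ],
)

```text
time: 2.5
tool_pos: [0.348, -0.1875, 0.2436]
tool_rot: [0.877, 1.563, -0.68]
contact_force: [-0.9, 0.4, -0.5]
opening: 0.0917
```

```bash
python3 -c "
from h import *
goto([.488,.228,.24])"
```

```text
t 2.5 pos [ 0.348  -0.1875  0.2436] jaw yaw 0.8 tilt [ 0.0061 -0.0049 -1.    ] F [-0.8874  0.3873 -0.5268] op 0.0917
tool shift mm [   2.3806  145.7889 -413.4986] q6 -0.7027077146461156
```

>>> play_rows(
  moves=[
    [[0, 0.014, -0.041, 0.3, 1], [0, 0.014, -0.041, 0.3, 1], [0, 0.014, -0.041, 0.3, 1], [0, 0.014, -0.041, 0.3, 1], [0, 0.014, -0.041, 0.3, 1], [0, 0.014, -0.041, 0.3, 1], [0, 0.014, -0.041, 0.3, 1], [0, 0.014, -0.041, 0.3, 1], [0, 0.014, -0.041, 0.3, 1], [0, 0, 0, 0, 1]],
  ],
)

```text
time: 3.5
tool_pos: [0.4814, 0.1935, 0.2435]
tool_rot: [1.13, 1.556, -0.477]
contact_force: [0.1, -1.7, 0.6]
opening: 0.0918
```

```bash
python3 -c "
from h import *
goto([.488,.228,.142])
for n in('top','scene'):
    cv2.imwrite(f'pics/{n}1.png',cv2.resize(robot.read_camera(n)[:,:,::-1],None,fx=1,fy=1))"
```

```text
t 3.5 pos [0.4814 0.1935 0.2435] jaw yaw -2.06 tilt [ 0.0129 -0.0067 -0.9999] F [ 0.117  -1.6877  0.5879] op 0.0918
tool shift mm [101.3095   4.0322 -35.3077] q6 0.2790857577364533
```

View pics/scene1.png

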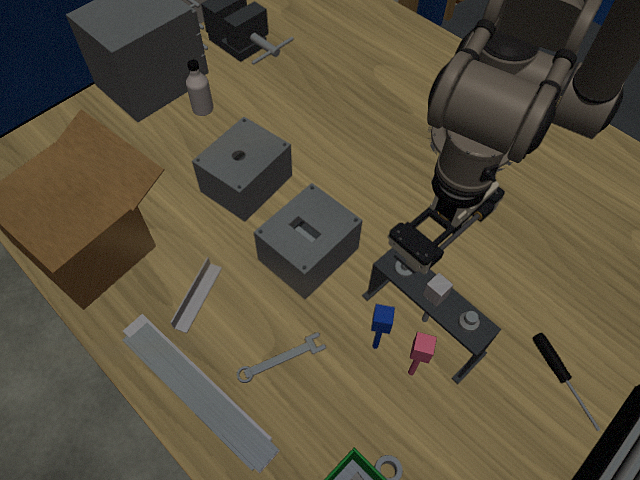

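The gripper is just short of the grip and level enough, with all rods and boxes undisturbed. Next I'll centre it and go down.

>>> play_rows(
  moves=[
    [[0, 0.001, -0.009, 0, 1], [0, 0.001, -0.009, 0, 1], [0, 0.001, -0.009, 0, 1], [0, 0.001, -0.008, 0, 1], [0, 0, 0, 0, 1], [0.013, 0, 0, 0, 1], [0.013, 0, 0, 0, 1], [0.013, 0, 0, 0, 1], [0, 0, 0, 0, 1], [0, 0, 0, 0, 1]],
  ],
)

```text
time: 4.6
tool_pos: [0.4868, 0.2237, 0.2049]
tool_rot: [1.027, 1.554, -0.587]
contact_force: [-0.7, 0.9, 0.5]
opening: 0.0918
```

```bash
python3 -c "
from h import *
goto([.488,.228,.142])"
```

```text
t 4.6 pos [0.4868 0.2237 0.2049] jaw yaw -2.47 tilt [ 0.0138 -0.0092 -0.9999] F [-0.7329  0.8598  0.4547] op 0.0918
tool shift mm [62.8364  0.1161 -4.8897] q6 0.34306412196022085
```

>>> play_rows(
  moves=[
    [[0.007, 0, -0.003, 0, 1], [0.008, 0, -0.002, 0, 1], [0.008, 0, 0, 0, 1], [0.008, 0, 0, 0, 1], [0.008, 0, 0, 0, 1], [0.008, 0, 0, 0, 1], [0.008, 0, 0, 0, 1], [0.007, 0, 0, 0, 1], [0, 0, 0, 0, 1], [0, 0, 0, 0, 1]],
  ],
)

```text
time: 5.6
tool_pos: [0.4885, 0.2285, 0.1383]
tool_rot: [1.073, 1.553, -0.541]
contact_force: [0.2, -0.1, -0.5]
opening: 0.0917
```

```bash
python3 -c "
from h import *
goto([.488,.228,.142])
for n in('top','scene'):
    im=robot.read_camera(n)[:,:,::-1]
    x,y=proj(n,[.488,.228,.15]).astype(int)
    cv2.imwrite(f'pics/{n}2.png',cv2.resize(im[y-60:y+60,x-80:x+80],None,fx=5,fy=5))"
```

```text
t 5.6 pos [0.4885 0.2285 0.1383] jaw yaw -2.48 tilt [ 0.0149 -0.0089 -0.9998] F [ 0.2259 -0.0821 -0.4805] op 0.0917
tool shift mm [-3.7429 -0.3956  0.5375] q6 0.3535833261547808
```

View pics/scene2.png

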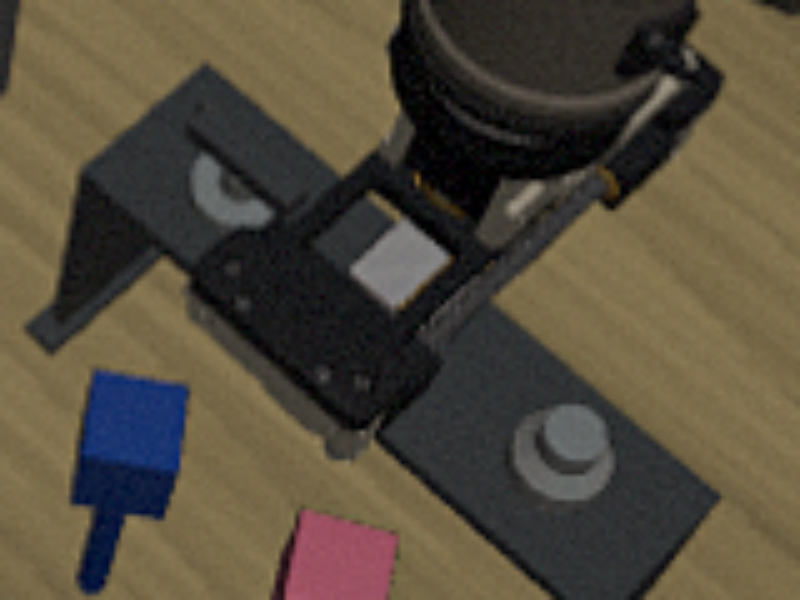

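View pics/top2.png

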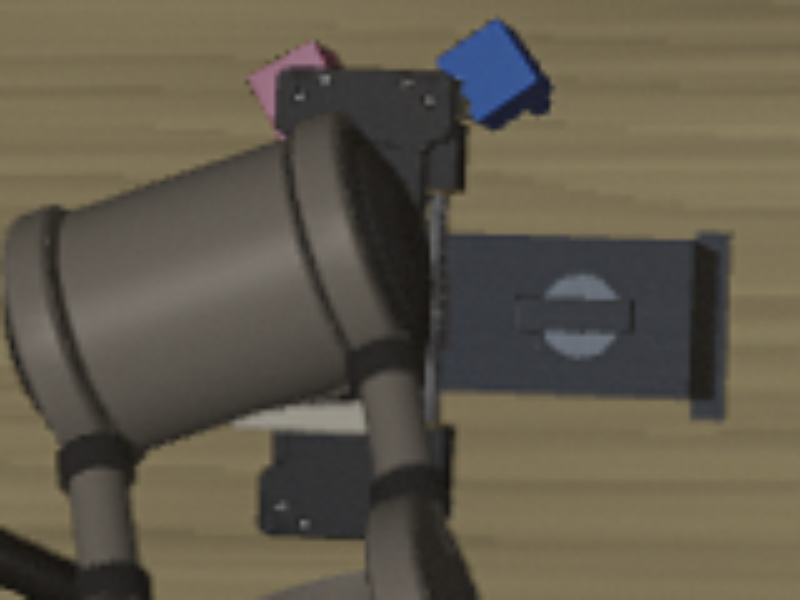

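The grip sits between the jaws in the scene picture, and the neighbouring rods and look-alikes are clear. I'll close now.

>>> play_rows(
  moves=[
    [[-0.002, 0, 0, 0, 0], [0, 0, 0, 0, -0.3], [0, 0, 0, 0, -0.6], [0, 0, 0, 0, -1], [0, 0, 0, 0, -1], [0, 0, 0, 0, -1], [0, 0, 0, 0, -1], [0, 0, 0, 0, -1], [0, 0, 0, 0, -1], [0, 0, 0, 0, -1]],
  ],
  grip_force=40,
)

```text
time: 6.7
tool_pos: [0.4889, 0.2288, 0.1422]
tool_rot: [1.18, 1.552, -0.435]
contact_force: [-0.7, 0.2, -0.2]
opening: 0.0333
```

```bash
python3 -c "
from h import *
goto([.488,.228,.3])"
```

```text
t 6.7 pos [0.4889 0.2288 0.1422] jaw yaw -2.47 tilt [ 0.0173 -0.008  -0.9998] F [-0.6789  0.1723 -0.1814] op 0.0333
tool shift mm [-157.8199    1.9229    2.0008] q6 0.3535767772768841
```

>>> play_rows(
  moves=[
    [[-0.012, 0, 0, 0, -1], [-0.016, 0, 0, 0, -1], [-0.016, 0, 0, 0, -1], [-0.016, 0, 0, 0, -1], [-0.016, 0, 0, 0, -1], [-0.016, 0, 0, 0, -1], [-0.016, 0, 0, 0, -1], [-0.016, 0, 0, 0, -1], [-0.016, 0, 0, 0, -1], [-0.014, 0, 0, 0, -1]],
  ],
)

```text
time: 7.7
tool_pos: [0.4839, 0.2293, 0.3043]
tool_rot: [0.848, 1.556, -0.766]
contact_force: [-0.6, 0.9, -2.3]
opening: 0.0337
```

```bash
python3 -c "
from h import *
goto([.5435,-.051,.305])
im=robot.read_camera('scene')[:,:,::-1]
cv2.imwrite('pics/scene3.png',im)"
```

```text
t 7.7 pos [0.4839 0.2293 0.3043] jaw yaw -2.48 tilt [ 0.0107 -0.0103 -0.9999] F [-0.5828  0.8647 -2.2688] op 0.0337
tool shift mm [  2.8072  71.6941 277.4308] q6 0.3517627213838864
```

View pics/scene3.png

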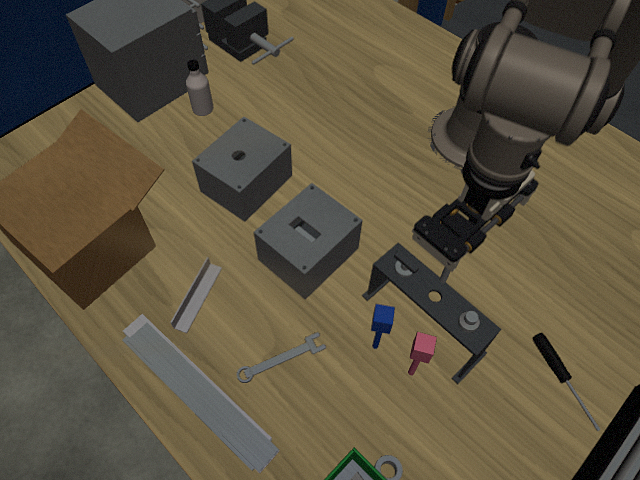

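The rod is clear of its hole, which shows at scene (435,296). Moving over the slot.

>>> play_rows(
  moves=[
    [[0, 0.005, 0.018, 0, -1], [0, 0.008, 0.031, 0, -1], [0, 0.008, 0.031, 0, -1], [0, 0.008, 0.031, 0, -1], [0, 0.008, 0.031, 0, -1], [0, 0.008, 0.031, 0, -1], [0, 0.008, 0.031, 0, -1], [0, 0.008, 0.031, 0, -1], [0, 0.006, 0.022, 0, -1], [0, 0, 0, 0, -1]],
  ],
)

```text
time: 8.75
tool_pos: [0.5407, -0.0389, 0.3105]
tool_rot: [1.104, 1.554, -0.507]
contact_force: [0.7, 0.2, -2.4]
opening: 0.0339
```

```bash
python3 -c "
from h import *
goto([.5435,-.051,.27])
o=atz('scene',(434.8,296.0),.130);print(o)"
```

```text
t 8.75 pos [ 0.5407 -0.0389  0.3105] jaw yaw -2.27 tilt [ 0.0143 -0.0079 -0.9999] F [ 0.6973  0.2127 -2.4469] op 0.0339
tool shift mm [40.6111  2.7304 11.6486] q6 -0.17042684757002002
[0.489  0.2283 0.13  ]
```

>>> play_rows(
  moves=[
    [[0.006, 0.001, 0.006, 0, -1], [0.01, 0.001, 0.005, 0, -1], [0.012, 0.001, 0.002, 0, -1], [0.012, 0, 0, 0, -1], [0.012, 0, 0, 0, -1], [0.008, 0, 0, 0, -1], [0, 0, 0, 0, -1], [0, 0, 0, 0, -1], [0, 0, 0, 0, -1], [0, 0, 0, 0, -1]],
  ],
)

```text
time: 9.75
tool_pos: [0.5422, -0.0487, 0.2448]
tool_rot: [1.136, 1.559, -0.468]
contact_force: [1.2, 0.5, -3.3]
opening: 0.0338
```

```bash
python3 -c "
from h import *
goto([.5435,-.051,.17])
for n in('top','scene'):
    im=robot.read_camera(n)[:,:,::-1]
    x,y=proj(n,[.5435,-.051,.12]).astype(int)
    cv2.imwrite(f'pics/{n}4.png',cv2.resize(im[y-60:y+60,x-80:x+80],None,fx=5,fy=5))"
```

```text
t 9.75 pos [ 0.5422 -0.0487  0.2448] jaw yaw -1.93 tilt [ 0.0109 -0.0055 -0.9999] F [ 1.1868  0.4894 -3.3178] op 0.0338
tool shift mm [74.8098  0.5471  1.898 ] q6 -0.19411726452674144
```

View pics/scene4.png

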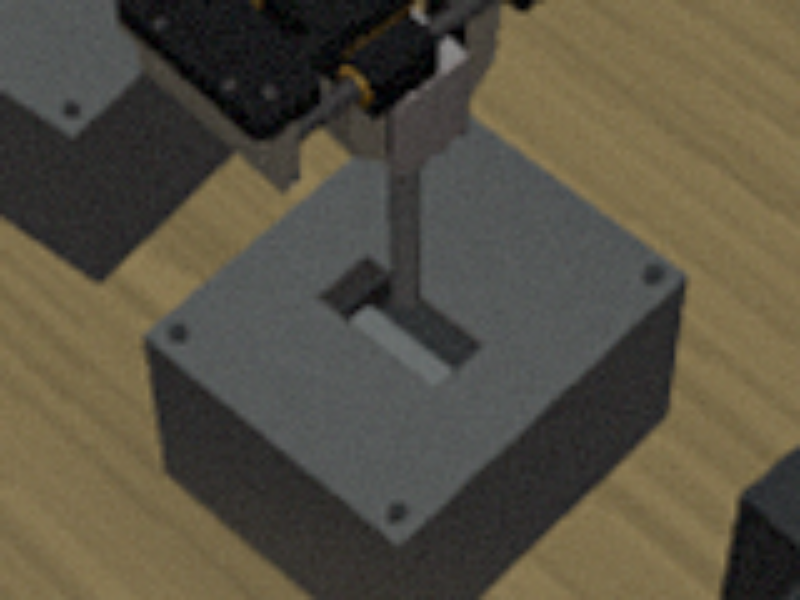

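```bash
python3 -c "
from h import *
x,y=proj('scene',[.5435,-.051,.12]).astype(int)
for p in [(405,302)]:
    uv=((p[0]+.5)/5+x-80-.5,(p[1]+.5)/5+y-60-.5)
    print(uv,atz('scene',uv,.123),proj('scene',[.5435,-.0487,.123]))"
```

```text
(np.float64(305.6), np.float64(225.0)) [ 0.543 -0.05   0.123] [305.8974 225.5483]
```

The tip measures (0.543, -0.050), which is centred in the slot. Going down.

>>> play_rows(
  moves=[
    [[0.005, 0, 0.001, 0, -1], [0.006, 0, 0.001, 0, -1], [0.006, 0, 0, 0, -1], [0.006, 0, 0, 0, -1], [0.006, 0, 0, 0, -1], [0.006, 0, 0, 0, -1], [0.006, 0, 0, 0, -1], [0.004, 0, 0, 0, -1], [0.002, 0, 0, 0, -1], [0, 0, 0, 0, -1]],
  ],
)

```text
time: 10.85
tool_pos: [0.5425, -0.0514, 0.1931]
tool_rot: [1.118, 1.559, -0.487]
contact_force: [1.2, 0.5, -2.6]
opening: 0.0336
```

```bash
python3 -c "
from h import *
goto([.5435,-.051,.17])"
```

```text
t 10.85 pos [ 0.5425 -0.0514  0.1931] jaw yaw -1.96 tilt [ 0.0102 -0.0054 -0.9999] F [ 1.1931  0.4899 -2.6295] op 0.0336
tool shift mm [23.1472  0.7813 -0.5198] q6 -0.1980035804157016
```

>>> play_rows(
  moves=[
    [[0.003, 0, 0, 0, -1], [0.003, 0, 0, 0, -1], [0.003, 0, 0, 0, -1], [0.003, 0, 0, 0, -1], [0.003, 0, 0, 0, -1], [0.003, 0, 0, 0, -1], [0.001, 0, 0, 0, -1], [0.001, 0, 0, 0, -1], [0, 0, 0, 0, -1], [0, 0, 0, 0, -1]],
  ],
)

```text
time: 11.85
tool_pos: [0.5432, -0.0516, 0.1739]
tool_rot: [1.161, 1.556, -0.444]
contact_force: [-1.5, 0.6, 2.5]
opening: 0.0334
```

```bash
python3 -c "
from h import *
goto([.5435,-.051,.171])
for n in('top','scene'):
    im=robot.read_camera(n)[:,:,::-1]
    x,y=proj(n,[.5435,-.051,.12]).astype(int)
    cv2.imwrite(f'pics/{n}5.png',cv2.resize(im[y-60:y+60,x-80:x+80],None,fx=5,fy=5))"
```

```text
t 11.85 pos [ 0.5432 -0.0516  0.1739] jaw yaw -1.96 tilt [ 0.0129 -0.0062 -0.9999] F [-1.5282  0.6     2.4504] op 0.0334
tool shift mm [ 2.8741  0.2913 -0.6014] q6 -0.19789704427913637
```

View pics/scene5.png

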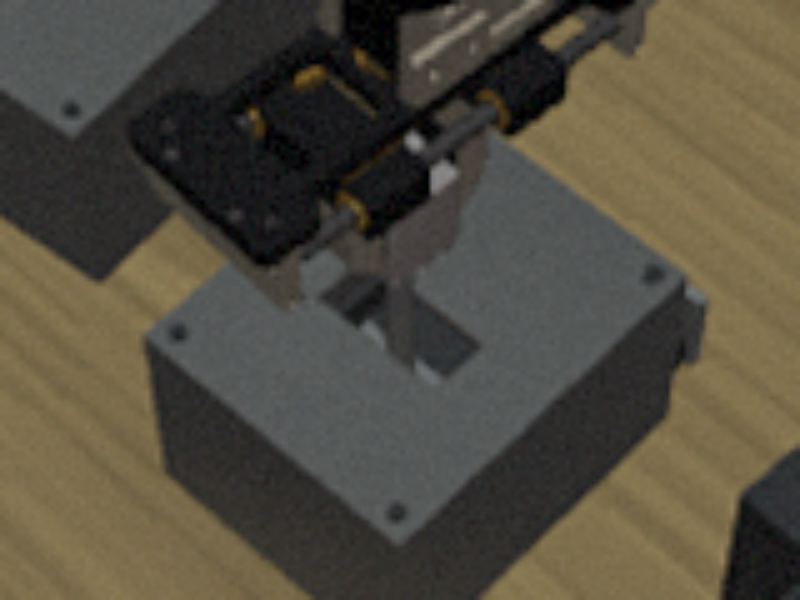

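View pics/top5.png

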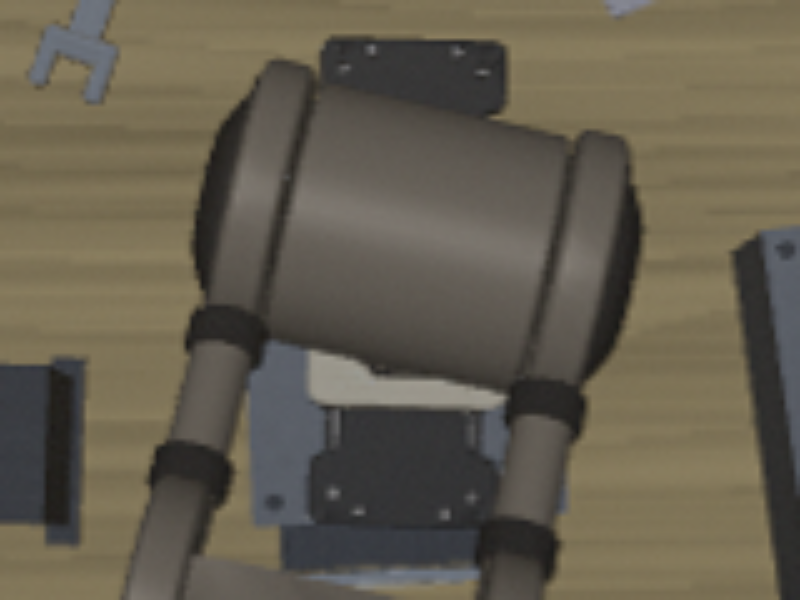

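The drawer is coming out and the load is about 5 N. I'll keep pressing gently until it hits the stop.

>>> play_rows(
  moves=[
    [[0.0015, 0, 0, 0, -1], [0.0015, 0, 0, 0, -1], [0.001, 0, 0, 0, -1], [0.001, 0, 0, 0, -1], [0.001, 0, 0, 0, -1], [0, 0, 0, 0, -1], [0, 0, 0, 0, -1], [0, 0, 0, 0, -1], [0, 0, 0, 0, -1], [0, 0, 0, 0, -1]],
  ],
)

```text
time: 12.95
tool_pos: [0.5433, -0.0517, 0.171]
tool_rot: [1.162, 1.554, -0.442]
contact_force: [-2.0, -0.2, 3.1]
opening: 0.0339
```

```bash
python3 -c "
from h import *
goto([.5435,-.051,.171])"
```

```text
t 12.95 pos [ 0.5433 -0.0517  0.171 ] jaw yaw -1.94 tilt [ 0.0153 -0.0072 -0.9999] F [-2.0348 -0.1942  3.0675] op 0.0339
tool shift mm [-0.0245  0.1852 -0.7426] q6 -0.1978898131675894
```

>>> play_rows(
  moves=[
    [[0.002, 0, 0, 0, -1], [0.002, 0, 0, 0, -1], [0.002, 0, 0, 0, -1], [0.002, 0, 0, 0, -1], [0.002, 0, 0, 0, -1], [0.002, 0, 0, 0, -1], [0.002, 0, 0, 0, -1], [0.002, 0, 0, 0, -1], [0.002, 0, 0, 0, -1], [0.002, 0, 0, 0, -1]],
  ],
)

```text
time: 13.95
tool_pos: [0.5428, -0.0518, 0.1707]
tool_rot: [1.179, 1.543, -0.424]
contact_force: [-6.3, 2.4, 18.4]
opening: 0.0341
```

```bash
python3 -c "
from h import *
goto([.5435,-.051,.171])
n='scene';im=robot.read_camera(n)[:,:,::-1]
x,y=proj(n,[.5435,-.051,.12]).astype(int)
cv2.imwrite(f'pics/{n}6.png',cv2.resize(im[y-60:y+60,x-80:x+80],None,fx=5,fy=5))"
```

```text
t 13.95 pos [ 0.5428 -0.0518  0.1707] jaw yaw -1.85 tilt [ 0.0251 -0.0113 -0.9996] F [-6.3406  2.391  18.3976] op 0.0341
tool shift mm [-0.336   0.7    -0.8246] q6 -0.19773557072093628
```

View pics/scene6.png

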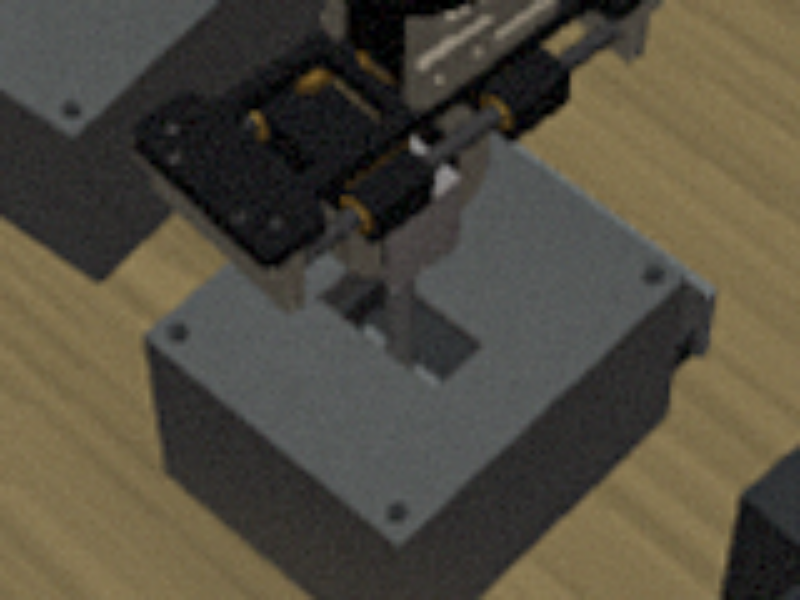

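At the stop: 18 N with no further travel at the expected height (TCP 0.171), and the drawer is further out. Lifting.

>>> play_rows(
  moves=[
    [[-0.005, 0, 0, 0, -1], [-0.01, 0, 0, 0, -1], [-0.015, 0, 0, 0, -1], [-0.015, 0, 0, 0, -1], [-0.015, 0, 0, 0, -1], [-0.018, 0, 0, 0, -1], [-0.018, 0, 0, 0, -1], [-0.018, 0, 0, 0, -1], [-0.014, 0, 0, 0, -1], [0, 0, 0, 0, -1]],
  ],
)

```text
time: 15.0
tool_pos: [0.5407, -0.0506, 0.3025]
tool_rot: [1.194, 1.544, -0.41]
contact_force: [0.5, -0.3, -2.6]
opening: 0.0339
```

```bash
python3 -c "
from h import *
goto([.4889,.2285,.305])
im=robot.read_camera('scene')[:,:,::-1]
cv2.imwrite('pics/scene7.png',im)"
```

```text
t 15.0 pos [ 0.5407 -0.0506  0.3025] jaw yaw -1.87 tilt [ 0.0242 -0.0105 -0.9997] F [ 0.5229 -0.3389 -2.563 ] op 0.0339
tool shift mm [  -6.6723  -60.7784 -277.1652] q6 -0.19831903514350677
```

View pics/scene7.png

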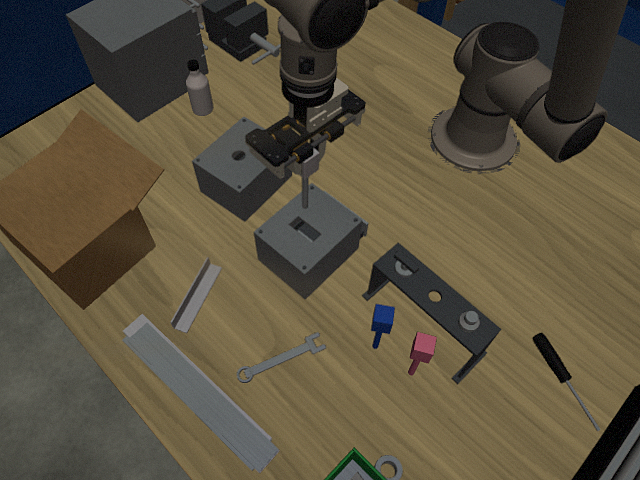

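The drawer is open and the rod is clear and upright, so I'll move it back over the rack.

>>> play_rows(
  moves=[
    [[-0.001, -0.004, -0.018, 0, -1], [-0.001, -0.007, -0.031, 0, -1], [-0.001, -0.007, -0.031, 0, -1], [-0.001, -0.007, -0.031, 0, -1], [-0.001, -0.007, -0.031, 0, -1], [-0.001, -0.007, -0.031, 0, -1], [0, -0.007, -0.031, 0, -1], [0, -0.007, -0.031, 0, -1], [0, -0.005, -0.022, 0, -1], [0, 0, 0, 0, -1]],
  ],
)

```text
time: 16.05
tool_pos: [0.4862, 0.2167, 0.2901]
tool_rot: [0.309, 1.559, -1.298]
contact_force: [0.2, 0.4, -2.2]
opening: 0.0336
```

```bash
python3 -c "
from h import *
goto([.4885,.2285,.275])"
```

```text
t 16.05 pos [0.4862 0.2167 0.2901] jaw yaw -2.1 tilt [ 0.0032 -0.0114 -0.9999] F [ 0.1566  0.4186 -2.2068] op 0.0336
tool shift mm [ 14.9443   1.8536 -12.0792] q6 0.32061099451780745
```

>>> play_rows(
  moves=[
    [[0.001, 0.001, -0.004, 0, -1], [0.003, 0.001, -0.004, 0, -1], [0.004, 0, -0.003, 0, -1], [0.005, 0, 0, 0, -1], [0.005, 0, 0, 0, -1], [0.003, 0, 0, 0, -1], [0, 0, 0, 0, -1], [0, 0, 0, 0, -1], [0, 0, 0, 0, -1], [0, 0, 0, 0, -1]],
  ],
)

```text
time: 17.05
tool_pos: [0.4893, 0.2245, 0.2645]
tool_rot: [0.003, 1.557, -1.608]
contact_force: [-0.3, 0.0, -2.0]
opening: 0.0339
```

```bash
python3 -c "
from h import *
goto([.4889,.2285,.145])
n='scene';im=robot.read_camera(n)[:,:,::-1]
x,y=proj(n,[.4885,.2285,.14]).astype(int);print(x,y)
print(proj(n,[.4888,.2283,.145]),proj(n,[.4888,.2283,.13]))
cv2.imwrite(f'pics/{n}8.png',cv2.resize(im[y-60:y+60,x-80:x+80],None,fx=5,fy=5))"
```

```text
t 17.05 pos [0.4893 0.2245 0.2645] jaw yaw -2.33 tilt [-0.0005 -0.0139 -0.9999] F [-0.2913  0.0471 -1.951 ] op 0.0339
tool shift mm [119.3906  -0.57    -5.6584] q6 0.33868278379085975
436 293
[436.4967 292.1775] [434.8645 295.9037]
```

View pics/scene8.png

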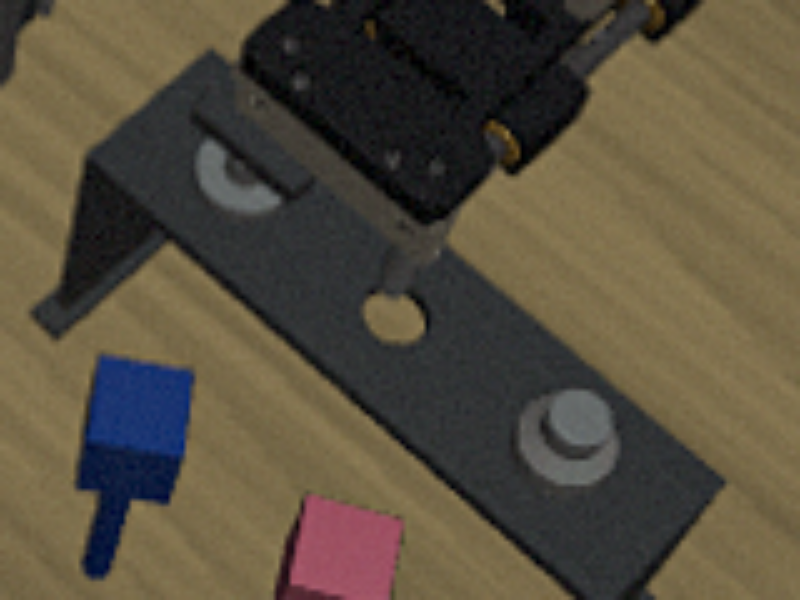

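```bash
python3 -c "
from h import *
x,y=436,293
f=lambda p:((p[0]+.5)/5+x-80-.5,(p[1]+.5)/5+y-60-.5)
print(atz('scene',f((396,290)),.1425),atz('scene',f((395,318)),.13))"
```

```text
[0.4871 0.2237 0.1425] [0.4896 0.2283 0.13  ]
```

>>> play_rows(
  moves=[
    [[0, 0.002, -0.003, 0, -1], [0, 0.001, -0.003, 0, -1], [0, 0, 0, 0, -1], [0, 0, 0, 0, -1], [0.002, 0, 0, 0, -1], [0.002, 0, 0, 0, -1], [0, 0, 0, 0, -1], [0, 0, 0, 0, -1], [0, 0, 0, 0, -1], [0, 0, 0, 0, -1]],
  ],
)

```text
time: 18.1
tool_pos: [0.4928, 0.231, 0.2602]
tool_rot: [0.033, 1.557, -1.578]
contact_force: [0.1, -0.9, -2.4]
opening: 0.0335
```

```bash
python3 -c "
from h import *
goto([.4889,.2285,.143])
n='scene';im=robot.read_camera(n)[:,:,::-1]
x,y=436,293
cv2.imwrite(f'pics/{n}9.png',cv2.resize(im[y-60:y+60,x-80:x+80],None,fx=5,fy=5))"
```

```text
t 18.1 pos [0.4928 0.231  0.2602] jaw yaw -2.31 tilt [-0.0001 -0.0138 -0.9999] F [ 0.0978 -0.8783 -2.4043] op 0.0335
tool shift mm [117.2364  -3.8961   1.0593] q6 0.3480466373408116
```

View pics/scene9.png

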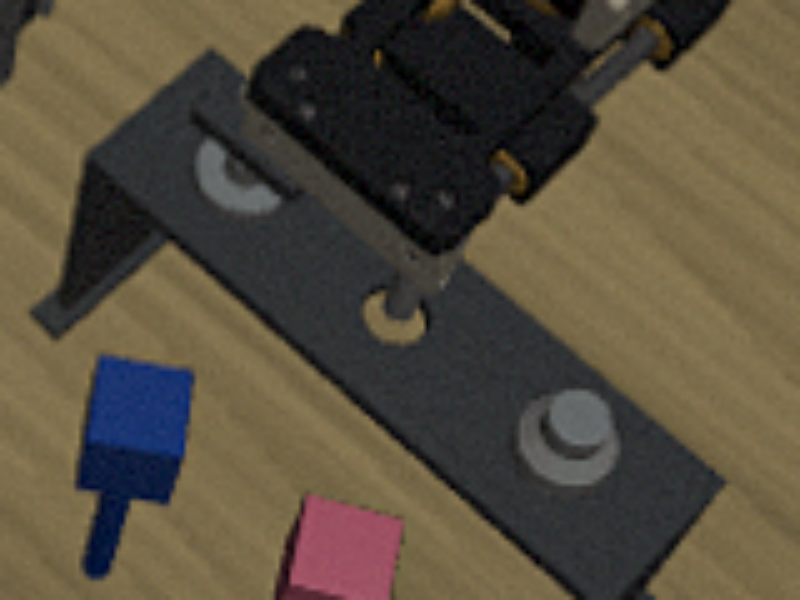

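>>> play_rows(
  moves=[
    [[0, -0.002, 0.001, 0, -1], [0, 0, 0, 0, -1], [0.003, 0, 0, 0, -1], [0.004, 0, 0, 0, -1], [0.004, 0, 0, 0, -1], [0.004, 0, 0, 0, -1], [0.004, 0, 0, 0, -1], [0.003, 0, 0, 0, -1], [0, 0, 0, 0, -1], [0, 0, 0, 0, -1]],
  ],
)

```text
time: 19.15
tool_pos: [0.4904, 0.2296, 0.2357]
tool_rot: [-0.037, 1.557, -1.648]
contact_force: [-0.0, 0.6, -1.8]
opening: 0.0339
```

```bash
python3 -c "
from h import *
goto([.4889,.2285,.143])
n='scene';im=robot.read_camera(n)[:,:,::-1]
x,y=436,293
cv2.imwrite(f'pics/{n}10.png',cv2.resize(im[y-60:y+60,x-80:x+80],None,fx=5,fy=5))"
```

```text
t 19.15 pos [0.4904 0.2296 0.2357] jaw yaw -2.31 tilt [-0.0011 -0.0141 -0.9999] F [-0.0074  0.5547 -1.7791] op 0.0339
tool shift mm [92.7096 -1.3892 -0.1715] q6 0.34776016506547897
```

View pics/scene10.png

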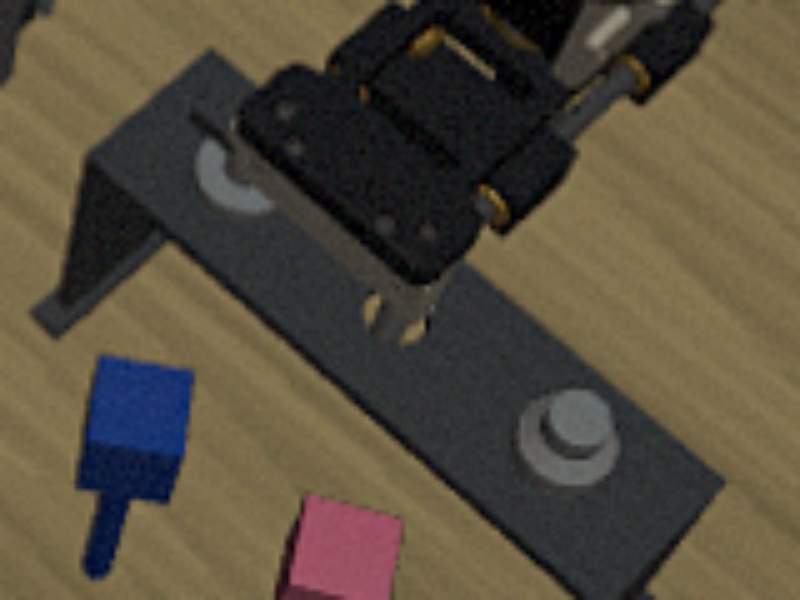

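The tip is inside the hole, with gaps visible on both sides. Continuing down.

>>> play_rows(
  moves=[
    [[0.005, 0, 0, 0, -1], [0.009, 0, 0, 0, -1], [0.009, 0, 0, 0, -1], [0.009, 0, 0, 0, -1], [0.009, 0, 0, 0, -1], [0.009, 0, 0, 0, -1], [0.009, 0, 0, 0, -1], [0.007, 0, 0, 0, -1], [0.003, 0, 0, 0, -1], [0, 0, 0, 0, -1]],
  ],
)

```text
time: 20.2
tool_pos: [0.4899, 0.2284, 0.1596]
tool_rot: [-0.138, 1.556, -1.749]
contact_force: [0.8, -0.7, -2.6]
opening: 0.0335
```

```bash
python3 -c "
from h import *
goto([.4889,.2288,.143])"
```

```text
t 20.2 pos [0.4899 0.2284 0.1596] jaw yaw -2.31 tilt [-0.0026 -0.0146 -0.9999] F [ 0.7599 -0.723  -2.6133] op 0.0335
tool shift mm [16.6239 -0.9412 -0.6545] q6 0.34865727988979495
```

>>> play_rows(
  moves=[
    [[0.003, -0.001, -0.001, 0, -1], [0.003, 0, 0, 0, -1], [0.003, 0, 0, 0, -1], [0.003, 0, 0, 0, -1], [0.002, 0, 0, 0, -1], [0.001, 0, 0, 0, -1], [0.001, 0, 0, 0, -1], [0, 0, 0, 0, -1], [0, 0, 0, 0, -1], [0, 0, 0, 0, -1]],
  ],
)

```text
time: 21.2
tool_pos: [0.4897, 0.2296, 0.1436]
tool_rot: [0.057, 1.557, -1.554]
contact_force: [-0.1, 0.1, -2.6]
opening: 0.034
```

```bash
python3 -c "
from h import *
goto([.4889,.2288,.1422])"
```

```text
t 21.2 pos [0.4897 0.2296 0.1436] jaw yaw -2.3 tilt [ 0.0002 -0.0137 -0.9999] F [-0.1309  0.0857 -2.6428] op 0.034
tool shift mm [ 1.4181 -0.7496  0.7869] q6 0.3514586964248158
```

>>> play_rows(
  moves=[
    [[0.001, 0, 0, 0, -1], [0, 0, 0, 0, -1], [0, 0, 0, 0, -0.3], [0, 0, 0, 0, -0.1], [0, 0, 0, 0, 0.1], [0, 0, 0, 0, 0.3], [0, 0, 0, 0, 0.6], [0, 0, 0, 0, 1], [0, 0, 0, 0, 1], [0, 0, 0, 0, 1]],
  ],
)

```text
time: 22.2
tool_pos: [0.4908, 0.2299, 0.1441]
tool_rot: [0.323, 1.558, -1.288]
contact_force: [-0.0, -0.8, -0.4]
opening: 0.0849
```

```bash
python3 -c "
from h import *
goto([.4889,.2288,.27])
n='scene';im=robot.read_camera(n)[:,:,::-1]
x,y=436,293
cv2.imwrite(f'pics/{n}11.png',cv2.resize(im[y-60:y+60,x-80:x+80],None,fx=5,fy=5))"
```

```text
t 22.2 pos [0.4908 0.2299 0.1441] jaw yaw -2.31 tilt [ 0.0037 -0.0126 -0.9999] F [-0.0209 -0.8303 -0.4125] op 0.0849
tool shift mm [-125.9182   -1.3015    2.7351] q6 0.3515017627881091
```

View pics/scene11.png

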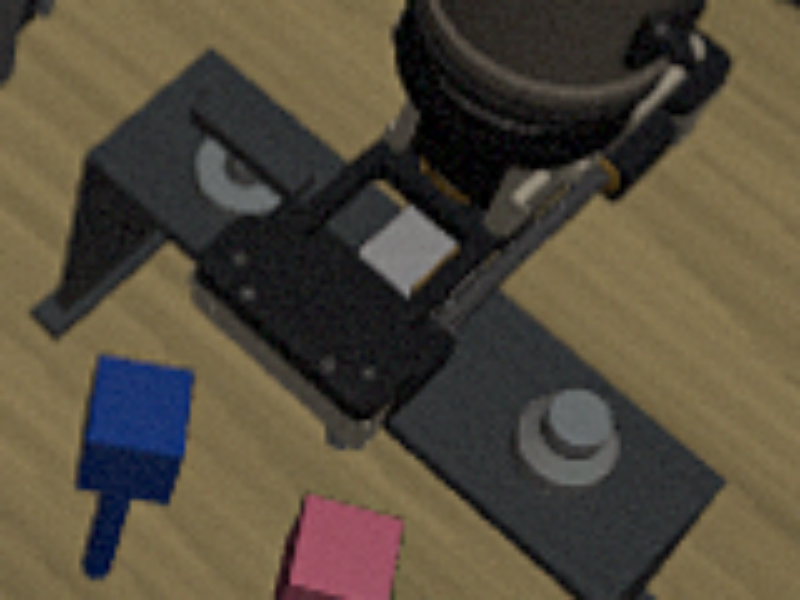

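The rod is released and sits on the rack. Retreating upwards.

>>> play_rows(
  moves=[
    [[-0.005, 0, 0, 0, 1], [-0.01, 0, 0, 0, 1], [-0.012, 0, 0, 0, 1], [-0.013, 0, 0, 0, 1], [-0.013, 0, 0, 0, 1], [-0.013, 0, 0, 0, 1], [-0.013, 0, 0, 0, 1], [-0.013, 0, 0, 0, 1], [-0.013, 0, 0, 0, 1], [-0.01, 0, 0, 0, 1]],
  ],
)

```text
time: 23.25
tool_pos: [0.4901, 0.2314, 0.2697]
tool_rot: [0.538, 1.557, -1.073]
contact_force: [0.5, -0.1, -0.5]
opening: 0.0917
```

>>> play_rows(
  moves=[
    [[0, -0.01, 0.02, 0, 1], [0, -0.01, 0.03, 0, 1], [0, -0.01, 0.03, 0, 1], [0, -0.01, 0.03, 0, 1], [0, -0.01, 0.03, 0, 1], [0, -0.01, 0.03, 0, 1], [0, 0, 0.02, 0, 1], [0, 0, 0, 0, 1], [0, 0, 0, 0, 1], [0, 0, 0, 0, 1]],
  ],
)

```text
time: 24.25
tool_pos: [0.4209, 0.0393, 0.2783]
tool_rot: [1.071, 1.551, -0.538]
contact_force: [-0.7, -0.9, -0.9]
opening: 0.092
```

```bash
python3 -c "
from h import *
goto([.4889,.2288,.27])
for n in('top','scene'):
    im=robot.read_camera(n)[:,:,::-1]
    cv2.imwrite(f'pics/{n}12.png',im)
    a,b={'top':((160,180),4),'scene':((260,200),3)}[n]
    x,y=a
    cv2.imwrite(f'pics/{n}12z.png',cv2.resize(im[y:y+(150 if n=='top' else 200),x:x+(200 if n=='top' else 240)],None,fx=b,fy=b,interpolation=cv2.INTER_CUBIC))"
```

```text
t 24.25 pos [0.4209 0.0393 0.2783] jaw yaw -2.2 tilt [ 0.0168 -0.01   -0.9998] F [-0.7462 -0.9462 -0.9072] op 0.092
tool shift mm [   7.5513   60.5715 -192.0122] q6 -0.04143385702032495
```

View pics/scene12z.png

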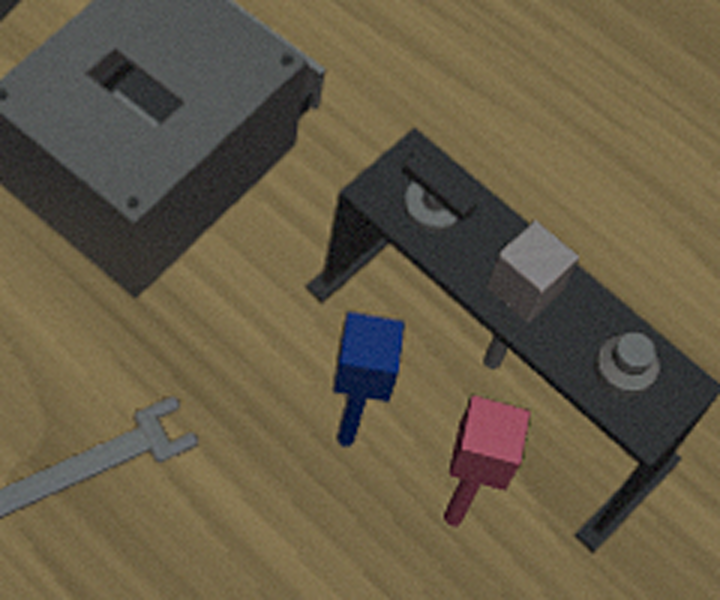

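View pics/top12z.png

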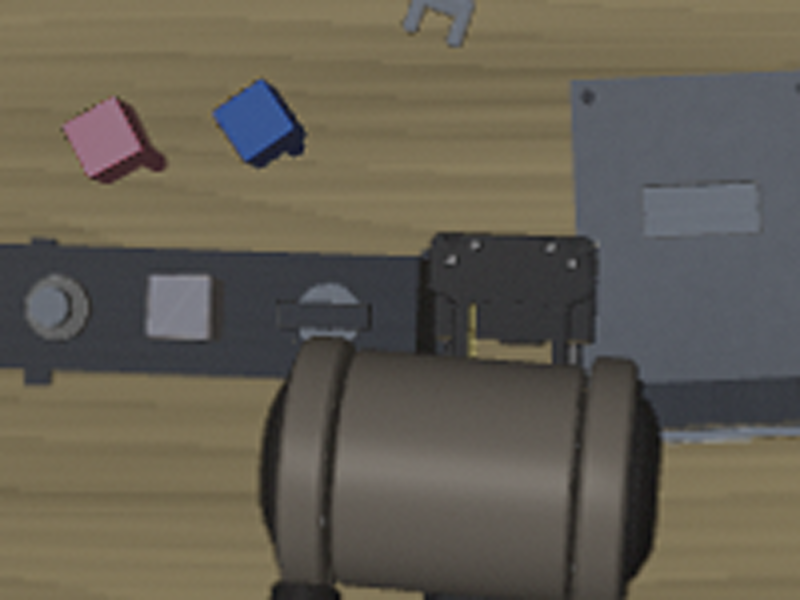

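The rod hangs upright in the middle hole, within about 2 mm of its starting pixels. The drawer stands about 30 mm out, and the robot is clear of everything. Handing in.

```bash
python3 -c "
from cell import robot
print(robot.hand_in())"
```

```text
the job is handed in; nothing more can be done
None
```

I took the grey square-grip rod from the middle rack hole, pressed the latch tab down through the slot until the drawer came out, and hung the rod back in the same hole. I handed the job in at about 24.5 s, under the 56 s limit; hand-in gives no verdict.

- **Latch:** pressing ended at about 18 N with no further travel, and the rod tip was about 61 mm below the slot mouth. I estimated the drawer at about 30 mm out from the last top picture; I couldn't read the latch joint itself.
- **Rod:** the last pictures show it hanging upright, a pixel or less (about 2 mm) from where it started. The gripper is open and well clear.
- **Other objects:** the blue and pink look-alikes and the other two rods look unmoved.
- **Departures:** moves often overshot by a few millimetres, and the tool tilted up to 1.5°. I corrected the position over the hole before lowering the rod. No check failed.

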